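# Dock the whipping cup on its drive and set the speed

### The job

Set the steel whipping cup with the green grip bar on the drive unit, turning it until the slots under it mesh with the black star and it drops fully home on the steel disc; lower it by hand, do not drop it. Then turn the unit's dial so that its white pointer stands on the orange mark. Leave the jars, bottles, bowl and spatula where they are.

Things in the scene. Friction and masses are not known exactly. Their poses are not given: they have to be found in the camera images.
- cup: closed steel cup, 72 mm across, 117 mm high, white lid (top at 85 mm), black coupling below; loose, 0.25 to 0.5 kg. Origin: centre of the underside; z up. The coupling is 18 mm high: four 18 mm square blocks that leave a cross of two slots, 12 mm wide, 18 mm deep, open downward and at their ends, one along the cup's x, one along its y.
- cup_grip (a point): on the cup's axis, 107 mm above its underside, on the green grip bar to be gripped. The bar stands on the lid from 85 to 117 mm above the underside; it is 50 mm long along the cup's x (in line with one slot) and 14 mm wide along its y.
- unit: blue drive unit, 170 (its x) x 280 (its y) x 60 mm high, fixed to the counter but placed and turned differently each time. Origin: centre of the underside; deck at z = 60 mm. The drive star is on the deck at unit (0, 75 mm), ringed by a flush steel disc 92 mm across; the dial is at unit (0, -85 mm).
- star_top (a point): centre of the top of the black drive star, 14 mm above the deck; axes turn with it, z up. The star is a cross of two bars, 40 mm long, 9 mm wide, upper edges rounded, along this point's x and y: the cup meshes at any of four headings, about 4 degrees of play. Stiff shaft, 0.4 N m to turn. Home, the cup's origin is 14 mm below this point; on unmeshed teeth it rides 14 mm too high.
- dial (a joint): angle of the dial in rad, 0 to 2.9; it grows clockwise seen from above. At 0 the white pointer points along the unit's -x; at 1.70 it points at the orange mark, which lies clockwise of every starting angle. Light friction, about 0.04 N m; it stays where it is left.
- dial_grip (a point): on the dial's axis, 26 mm above the deck, at the height to grip. Black dial: bar 42 mm long, 13 mm wide, 30 mm tall (5 to 35 mm above the deck) on a 50 mm skirt disc; white pointer line on one end of the bar. The point's -x axis is the direction of the pointer, along the bar.
- jar_white: bystander: white cosmetics jar, 66 mm across, 65 mm high, origin under its centre
- jar_amber: bystander: amber jar, black cap, 66 mm across, 75 mm high, origin under its centre
- oil: bystander: green oil bottle, 62 mm across, 220 mm high, origin under its centre
- amber_a: bystander: small amber bottle, 44 mm across, 110 mm high, origin under its centre
- amber_b: bystander: small amber bottle, 44 mm across, 110 mm high, origin under its centre
- spatula: bystander: black spatula lying flat
- bowl: bystander: white bowl on the kitchen scale at the right, 140 mm across, 55 mm high, origin under its centre
Things that resemble listed ones, but are neither listed nor needed, are in the scene too. There is more than one size of the cup; the one meant has the size given above.

How it is judged (in metres and radians):
On the way, in this order (a step that is already met when the one before it is completed fails the run):
1. the cup is meshed with the drive star and fully home on the deck (horizontal distance between cup and star_top below 0.005 m and z of cup in the frame of unit between 0.056 and 0.064 m and angle between cup's own z axis and vertical below 0.06 rad), for 0.2 s.
2. with the cup home, the dial's pointer stands on the orange mark (all of step 1 and value of joint dial between 1.55 and 1.85 rad), for 0.2 s.
At the end, for the whole second after the job is handed in: The cup stands upright (within 0.06 rad) and still, meshed with the star: its underside within 4 mm of the deck and its axis within 5 mm of the star's; the dial rests within 0.15 rad of the orange mark (1.55 to 1.85 rad) (all of step 2 and linear speed of cup below 0.02 m/s and velocity of joint dial between -0.05 and 0.05 rad/s); the robot touches nothing.
It fails at once if a bystander is pushed more than 40 mm from its place (distance of any of jar_white, jar_amber, oil, amber_a, amber_b, spatula, bowl from where it was at the start of the episode above 0.04 m).
It fails at once if the cup is let go above the drive, its underside more than 30 mm over the deck (contact force between cup and the fingers below 0.05 N and z of cup in the frame of unit above 0.09 m and horizontal distance between cup and star_top below 0.06 m).
It also fails if it takes over 61 s, if anything falls off the work surface, if the arm or the gripper's body presses on something with over 40 N, if the wrist force passes 120 N, or if a joint passes its speed limit or range.

### The arm

A 6-joint arm with a two-finger parallel gripper is mounted at the origin on the work surface. World frame = base frame: x ahead of the robot, y to its left, z up, the work surface at z = 0. Lengths are in m, angles in degrees, forces in N, time in s.
With the tool pointing down it reaches from about 0.35 to 0.875 m from the base axis. Payload 4.2 kg.
Tool frame: the origin (TCP) lies at the very end of the fingers, on their centre line; the grasp point (between the pads) lies r.pinch_z behind it (r.pinch_z is the distance from the TCP to the grasp point, in m); y points along the fingers, z is the direction in which the jaws open and shut, and the axes are right-handed (so a half turn about y gives the same grasp; the last joint's range is limited). The gripper opens to 87 mm and grips with 3 to 60 N. Pads are 19 mm wide; open, the fingers measure 117 mm over their backs; the gripper's body (75 mm by 190 mm) begins 51 mm behind the grasp point.
Start: joints at [86.035, 22.042, 0.453, 0, -68.411, -14.817], TCP at [0.201, 0.592, 0.199] pointing down, gripper open.
Joint ranges: [-179.83, 179.83], [-69.29, 118.12], [-61.27, 80.66], [-181.25, 117.63], [-171.15, -9.14], [-177.46, 177.46]. Speed limits (degrees/s): [159.86, 159.86, 180, 180, 180, 180].

### API

Orientations are given as a 3x3 rotation matrix whose columns are the frame's x, y, z axes.
In Python, from station import sense, capture, camera_params, r gives the robot as it stands.
- The arm moves only by the tool move_arm, never from a script. Its argument "increments" is text: rows parted by semicolons, each of 7 numbers parted by spaces: the closure, from -1 (fully open) to 1 (shut), so that 0 is half open, then the shift along the tool's x, y, z in m, then the turn, a rotation vector about the tool's x, y, z in rad. In form: hand x y z wx wy wz; .... A call has 1 to 8 rows; each row is the pose to reach, as a shift and turn from the pose commanded when the call began, along the tool's axes at that moment; what a row does not reach only later rows make up. A row lasts 1/10 s, in which the tool goes at most 50 mm and 8.59 degrees, less where a joint would pass 70% of its speed; a pose out of reach is approached as far as the arm can. A call with a gripper value outside its range is refused whole. The fingers move at their own pace and stop on an object; the grip force is fixed at half the most. Time passes only in rows, so rows that repeat a pose let the fingers close. It gives the time, the measured TCP pose, the force and the opening at its end, in the units of the state.
- sense(): the state, without advancing time (a new reading comes with each control period).
- capture(name): name is "side" or "top" or "wrist"; returns (picture, depth): 384x512x3 uint8, red, green, blue; 384x512 float32, m along the optical axis (not along the pixel's ray), 0 where there is no reading.
- camera_params(name): a dict with "fx", "fy", "cx", "cy" (pixels), "xyz" and "orientation" of the camera in the world. Camera axes: x right, y down, z forward; pixel columns grow to the right and rows downward; lengths in m; the calibration is good to about 2 mm. The wrist camera is an equidistant fisheye: a pixel r from the principal point sees the ray r / f radians off the axis. A picture is of the moment at which its call begins: read the wrist's pose just before it. camera_params takes no time and is no camera call; for the wrist camera it gives the pose at the moment of the call.
- r.finish_job(): hands the job in, once; it reports no verdict.
The state is a dict: "time_s": time; "joints": joint angles; "joint_velocities": joint speeds; "effort": joint torques, N m; "tcp_pos": TCP position; "ee_rot": TCP orientation; "wrist_force": force on the tool from outside, world axes, zero at the start; "moment": the same for the moment, N m; "gripper_width": opening from 0.0 (shut) to 1.0 (fully open).
Only numpy, scipy, OpenCV 4.12 (cv2) and the standard library are available. Lean on these libraries where they do the work, as an engineer would, in place of code of your own. Each camera call takes 0.05 s, during which the arm holds its last target.

## Working session

There is one attempt and no reset: what is moved stays moved. The work goes in short steps, Python scripts to look and compute and a tool call to move; the robot and the scene stay as the last step left them, time stands still between calls to the robot, and variables do not carry over. Pictures are saved under pics/ and viewed, and the job is handed in when it is done.

Besides the shell and the picture viewer there is one more tool, called after "Call:" as name(argument=value, ...), one argument or row to a line, values as JSON. move_arm: Moves the arm, as the interface text tells. Its arguments: {"type":"object","properties":{"increments":{"type":"string"}},"required":["increments"]}

```bash
mkdir -p pics; ls; python3 - <<'E'
from station import sense,capture,camera_params,r
import cv2,numpy as np
s=sense();print(s, r.pinch_z)
for n in ("side","top","wrist"):
    p=camera_params(n);print(n,p)
    im,d=capture(n);cv2.imwrite(f"pics/{n}0.png",im[:,:,::-1]);np.savez(f"pics/{n}0.npz",im=im,d=d,**p)
E
```

```text
pics
{'time_s': 0.0, 'joints': array([ 8.60345968e+01,  2.20900284e+01,  3.79002308e-01, -3.05180527e-02,
       -6.84106209e+01, -1.48158910e+01]), 'joint_velocities': array([ 0.06156585, -0.05293782,  0.02996265, -0.03247208,  0.11027777,
        0.08312531]), 'effort': array([-4.88849237e-04, -3.90664744e+01,  1.87398130e+01,  4.21957210e+00,
        1.08404263e-02, -2.12801310e-04]), 'tcp_pos': array([0.20099464, 0.59109935, 0.19785811]), 'ee_rot': array([[-9.46691157e-01, -6.40907580e-04, -3.22141961e-01],
       [ 3.22142592e-01, -2.08375648e-03, -9.46688866e-01],
       [-6.45253303e-05, -9.99997624e-01,  2.17913746e-03]]), 'wrist_force': array([0.07931527, 0.7253841 , 0.74234393]), 'moment': array([ 0.03594263, -0.0271251 , -0.03430905]), 'gripper_width': 0.9972205823916914} 0.0187
side {'fx': 359.60966167731306, 'fy': 359.60966167731306, 'cx': 249.24772479649076, 'cy': 190.6306402590498, 'xyz': array([ 0.11931067, -0.54404401,  0.93369442]), 'orientation': array([[ 0.66701321, -0.59062975,  0.45414742],
       [-0.74481771, -0.51352302,  0.42607593],
       [-0.01843796, -0.62245531, -0.78243813]])}
top {'fx': 425.18267682364194, 'fy': 425.18267682364194, 'cx': 250.42372872496904, 'cy': 191.88723928866563, 'xyz': array([ 0.43438395, -0.07680351,  1.44321755]), 'orientation': array([[-0.02663159, -0.99038959,  0.13571745],
       [-0.99947831,  0.0288622 ,  0.01449425],
       [-0.01827206, -0.13526064, -0.99064156]])}
wrist {'fx': 297.3186396354542, 'fy': 297.3186396354542, 'cx': 259.0865641684506, 'cy': 189.34608079803434, 'xyz': array([0.26604956, 0.56951967, 0.3841622 ]), 'orientation': array([[-0.32222565, -0.91458966, -0.24432843],
       [-0.94665952,  0.31199599,  0.08058692],
       [ 0.00252553,  0.25726301, -0.96633812]])}
```

View pics/top0.png

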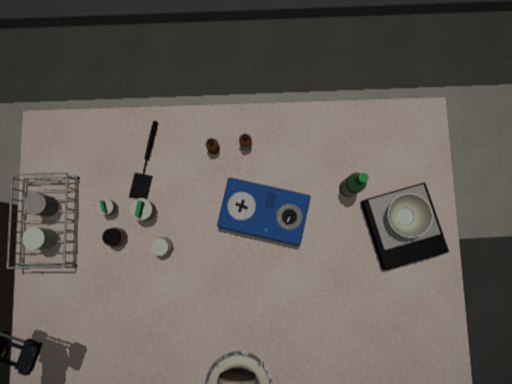

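View pics/side0.png

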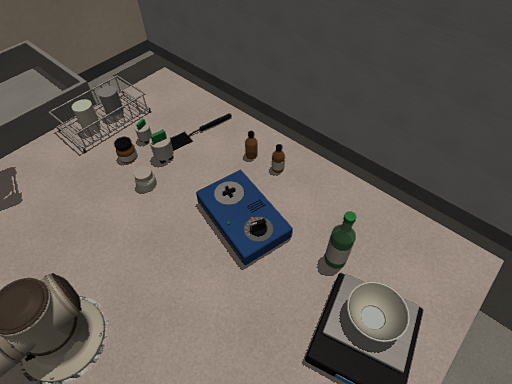

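View pics/wrist0.png

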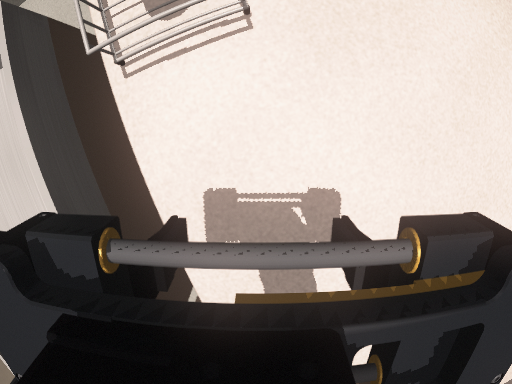

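The top view shows two green-bar cups, at about (144,209) for the larger and (108,207) for the smaller. The unit has its star at (241,206) and its dial at (289,216). Next I'll enlarge these areas.

```bash
cat > h.py <<'E'
import numpy as np,cv2
def load(n):
    z=np.load(f"pics/{n}.npz");return z
def bp(z,u,v,d=None,zp=None):
    ray=np.array([(u-z['cx'])/z['fx'],(v-z['cy'])/z['fy'],1.0])
    R=z['orientation'];w=R@ray
    if zp is not None: t=(zp-z['xyz'][2])/w[2]
    else: t=d if d is not None else z['d'][int(round(v)),int(round(u))]
    return z['xyz']+t*w
def crop(n,x0,y0,x1,y1,s,out):
    im=load(n)['im'][y0:y1,x0:x1,::-1]
    im=np.clip(im.astype(float)*1.6,0,255).astype('uint8')
    im=cv2.resize(im,None,fx=s,fy=s,interpolation=cv2.INTER_CUBIC)
    for i in range(x0,x1,10):
        if i%10==0: cv2.putText(im,str(i),((i-x0)*s,8),0,.3,(0,0,255));im[10:14,(i-x0)*s]=(0,0,255)
    for j in range(y0,y1,10): cv2.putText(im,str(j),(0,(j-y0)*s+4),0,.3,(0,0,255))
    cv2.imwrite(f"pics/{out}.png",im)
E
python3 - <<'E'
from h import *
crop("top0",90,190,180,260,8,"tc1");crop("top0",210,170,320,250,7,"tc2")
crop("side0",110,110,190,200,6,"sc1");crop("side0",190,160,300,270,5,"sc2")
z=load("top0")
for n,u,v in [("cup",144,209),("cupb",139,209),("small",107,207),("star",241,206),("dial",289,216),("deck",265,220),("jw",162,246),("ja",113,236)]:print(n,bp(z,u,v))
E
```

```text
cup [0.57539868 0.28882925 0.07943608]
cupb [0.57242018 0.29579317 0.1125958 ]
small [0.58673485 0.41388075 0.06677109]
star [ 0.57717276 -0.02489119  0.07002182]
dial [ 0.53848731 -0.17741889  0.09362683]
deck [ 0.52986826 -0.10140701  0.06549654]
jw [0.45531623 0.23426522 0.06138013]
ja [0.49137767 0.39005225 0.07394145]
```

View pics/tc1.png

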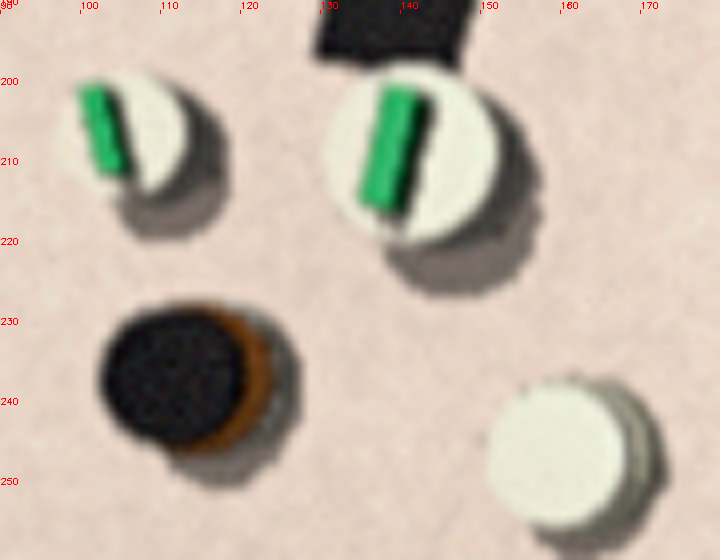

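View pics/tc2.png

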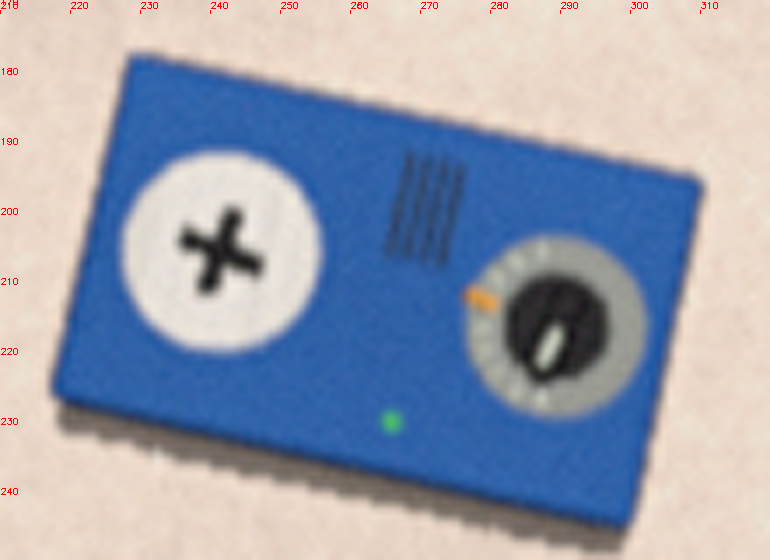

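View pics/sc1.png

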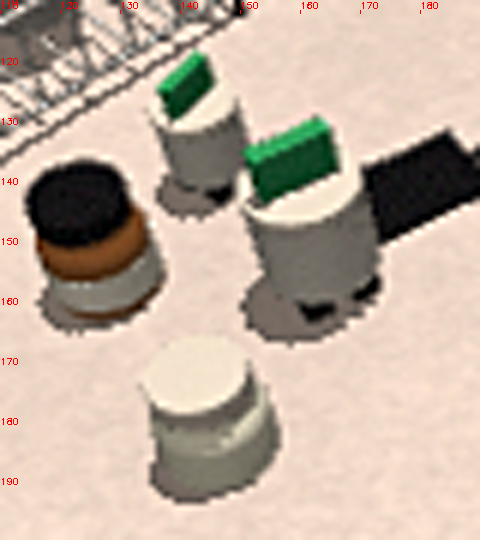

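View pics/sc2.png

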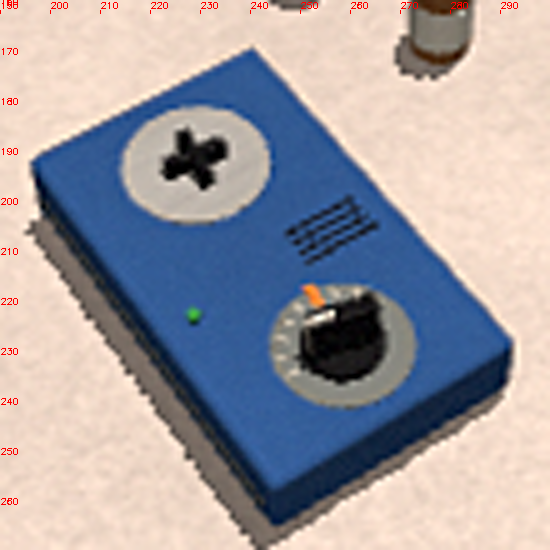

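The cup meant is the larger one: lid centre at about (142,209) and bar ends at (140,200.7) and (136.8,215.8). The star arms run (243.3,199.8)–(239,211.5) and (235.6,203.7)–(246.8,207.8). The dial pointer points image-down, near angle 0.

```bash
python3 - <<'E'
from h import *
z=load("top0")
def P(u,v,zp): return bp(z,u,v,zp=zp)[:2]
def hd(a,b): d=b-a; return np.degrees(np.arctan2(d[1],d[0]))
a=P(136.8,215.8,.117);b=P(140,200.7,.117);print("bar",(a+b)/2,hd(a,b),np.linalg.norm(b-a))
# green mask top face
im=z['im'].astype(int);m=(im[...,1]>im[...,0]+40)&(im[...,1]>im[...,2]+20);m[:, :125]=0;m[:,160:]=0;m[:195]=0;m[225:]=0
ys,xs=np.nonzero(m);print(len(xs),xs.mean(),ys.mean(),z['d'][m][:40:4])
pts=np.array([bp(z,u,v,zp=.117) for u,v in zip(xs,ys)])[:,:2];c=pts.mean(0);w,V=np.linalg.eigh(np.cov((pts-c).T));print("green",c,np.degrees(np.arctan2(V[1,1],V[0,1])),np.sqrt(w*12))
# lid by ellipse
print("lid",P(142,208.8,.085), "lid edges",P(130.5,209,.085),P(152.3,209,.085),P(141.3,197.8,.085),P(141.3,220.3,.085))
a=P(239,211.5,.074);b=P(243.3,199.8,.074);print("star",(a+b)/2,hd(a,b));a=P(235.6,203.7,.074);b=P(246.8,207.8,.074);print((a+b)/2,hd(a,b)+90)
print("disc",P(241,205.7,.06),P(227,206,.06),P(255.6,206,.06),P(241,191.5,.06),P(241,220,.06))
cs=[P(228.5,178,.06),P(309.7,195.5,.06),P(299,245,.06),P(217.3,226.5,.06)];print(cs,np.mean(cs,0),hd(cs[1],cs[0]),hd(cs[2],cs[3]),hd(cs[3],cs[0]))
c=np.mean(cs,0);
th=np.radians(hd(cs[3],cs[0]));R=np.array([[np.cos(th),-np.sin(th)],[np.sin(th),np.cos(th)]])
print("star pred",c+R@[0,.075],"dial pred",c+R@[0,-.085])
print("dial disc",P(289.5,216.7,.06))
print("ptr",hd(P(289.7,216.5,.095),P(287.5,222,.095)))
# side view
y=load("side0")
def Q(u,v,zp): return bp(y,u,v,zp=zp)[:2]
print("side bar top",Q(150.5,134,.117),Q(164,128.5,.117)); print("side disc",Q(228,192.5,.06))
E
```

```text
bar [0.57444401 0.29646691] -11.528668478672465 0.048437380181845985
66 138.22727272727272 208.07575757575756 [1.3443891 1.3409679 1.3453382 1.3380365 1.3411876 1.342004  1.3410355
 1.3452982 1.3387221 1.3361531]
green [0.5749713  0.29702657] 168.06187913862988 [0.01418702 0.0460484 ]
lid [0.57565445 0.29381506] lid edges [0.57606459 0.33104752] [0.57406098 0.26048939] [0.61144919 0.29637504] [0.53863304 0.29577536]
star [ 0.57791697 -0.02556742] -21.490233965887384
[ 0.57756008 -0.0256923 ] -21.786264683493783
disc [ 0.57920047 -0.02453563] [0.57952202 0.02130984] [ 0.57685337 -0.07223929] [ 0.62606996 -0.02564379] [ 0.5324292  -0.02342979]
[array([0.67225547, 0.01457191]), array([ 0.60630828, -0.25013576]), array([ 0.44665646, -0.20844801]), array([0.51344123, 0.05416809])] [ 0.55966536 -0.09746094] 76.01056661845989 75.73180639416697 -13.99977760783981
star pred [ 0.57780922 -0.02468869] dial pred [ 0.53910232 -0.17993616]
dial disc [ 0.53875693 -0.18146039]
ptr 156.10324315643325
side bar top [0.55689796 0.31126061] [0.60416034 0.29803107]
side disc [ 0.57773242 -0.02354251]
```

```bash
cat >> h.py <<'E'
def goto(x,y,z,head):
    """shift/turn in tool axes from the measured pose to the tool-down target, head = heading of tool z (deg)"""
    from station import sense
    from scipy.spatial.transform import Rotation as Ro
    s=sense();R=s['ee_rot'];h=np.radians(head)
    tz=np.array([np.cos(h),np.sin(h),0]);ty=np.array([0,0,-1.]);tx=np.cross(ty,tz)
    T=np.column_stack([tx,ty,tz])
    cur=np.degrees(np.arctan2(R[1,2],R[0,2]))
    print("pos",s['tcp_pos'].round(4),"head",round(cur,2),"t",round(s['time_s'],2),"w",round(s['gripper_width'],3),"F",s['wrist_force'].round(2),"j",s['joints'].round(1))
    print("shift",(R.T@(np.array([x,y,z])-s['tcp_pos'])).round(4),"rv",Ro.from_matrix(R.T@T).as_rotvec().round(4))
E
python3 -c "
from h import *
goto(.575,.2955,.2,-101.8)"
```

```text
pos [0.201  0.5913 0.1981] head -108.79 t 0.15 w 0.999 F [0.27 1.04 0.24] j [ 86.   22.1   0.4  -0.  -68.4 -14.8]
shift [-0.4493 -0.0016  0.1596] rv [-0.0017 -0.1219 -0.    ]
```

Call:
move_arm(
  increments="-1 -0.449 -0.002 0.160 0 -0.122 0; -1 -0.449 -0.002 0.160 0 -0.122 0; -1 -0.449 -0.002 0.160 0 -0.122 0; -1 -0.449 -0.002 0.160 0 -0.122 0; -1 -0.449 -0.002 0.160 0 -0.122 0; -1 -0.449 -0.002 0.160 0 -0.122 0; -1 -0.449 -0.002 0.160 0 -0.122 0; -1 -0.449 -0.002 0.160 0 -0.122 0",
)

```text
time_s: 0.95
tcp_pos: [0.5159, 0.3417, 0.2004]
ee_rot: [[-0.979, -0.0, -0.204], [0.204, -0.0, -0.979], [0.0, -1.0, 0.0]]
wrist_force: [1.0, 1.6, 0.8]
gripper_width: 0.996
```

```bash
python3 -c "
from h import *
goto(.575,.2955,.2,-101.8)"
```

```text
pos [0.5159 0.3417 0.2004] head -101.78 t 0.95 w 0.996 F [1.05 1.6  0.8 ] j [ 48.5  21.4  -0.3  -0.  -68.3  29.7]
shift [-0.0673  0.0004  0.0332] rv [-0.0003  0.0003  0.0003]
```

Call:
move_arm(
  increments="-1 -0.067 0 0.033 0 0 0; -1 -0.067 0 0.033 0 0 0; -1 -0.067 0 0.033 0 0 0; -1 -0.067 0 0.033 0 0 0",
)

```text
time_s: 1.35
tcp_pos: [0.5735, 0.2967, 0.1999]
ee_rot: [[-0.979, -0.001, -0.206], [0.206, -0.001, -0.979], [0.001, -1.0, 0.001]]
wrist_force: [-0.6, 1.3, 0.0]
gripper_width: 1.001
```

```bash
cat > snap.py <<'E'
import sys
from station import capture,camera_params
import cv2,numpy as np
n,o=sys.argv[1:3]
p=camera_params(n);im,d=capture(n);cv2.imwrite(f"pics/{o}.png",im[:,:,::-1]);np.savez(f"pics/{o}.npz",im=im,d=d,**p)
E
python3 -c "
from h import *
goto(.575,.2955,.0883,-101.8)"; python3 snap.py wrist w1
```

```text
pos [0.5735 0.2967 0.1999] head -101.87 t 1.35 w 1.001 F [-0.63  1.31  0.04] j [ 41.7  24.1   3.8  -0.  -69.8  36.5]
shift [-0.0018  0.1116  0.0008] rv [-0.0008 -0.0012  0.0011]
```

View pics/w1.png

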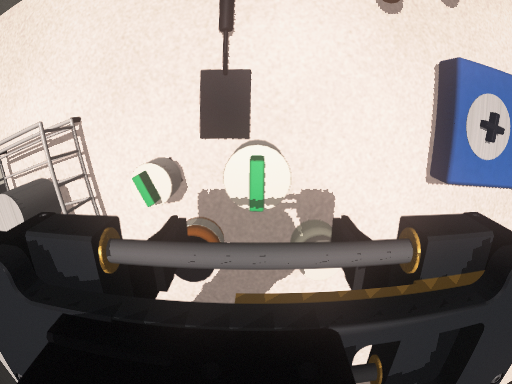

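The wrist view shows the bar aligned with the tool, with ends at (257,156) and (257,210), centred between the fingertips. I'll check the position with the fisheye model.

```bash
cat >> h.py <<'E'
def fe(z,u,v,zp):
    dx,dy=u-z['cx'],v-z['cy'];rr=np.hypot(dx,dy);th=rr/z['fx']
    ray=np.array([dx/rr*np.sin(th),dy/rr*np.sin(th),np.cos(th)]);w=z['orientation']@ray
    return z['xyz']+(zp-z['xyz'][2])/w[2]*w
E
python3 - <<'E'
from h import *
z=load("w1");im=z['im'].astype(int);m=(im[...,1]>im[...,0]+60)&(im[...,1]>im[...,2]+30);m[:,:235]=0;m[:,280:]=0
ys,xs=np.nonzero(m);print(xs.min(),xs.max(),ys.min(),ys.max())
im2=cv2.resize(z['im'][140:225,210:310,::-1],None,fx=7,fy=7,interpolation=2);cv2.imwrite("pics/w1c.png",im2)
for u,v,h in [(257,156,.117),(257,210,.117),(484,128,.074)]:print(fe(z,u,v,h))
E
```

```text
250 263 160 210
[0.60163326 0.29280275 0.117     ]
[0.5508111 0.3035854 0.117    ]
[ 0.57950648 -0.0016744   0.074     ]
```

View pics/w1c.png

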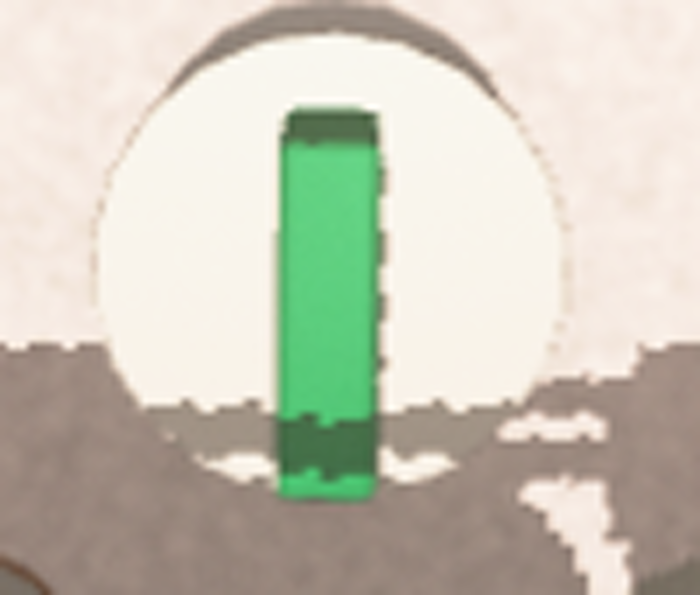

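Call:
move_arm(
  increments="-1 -0.002 0.050 0 0 0 0; -1 -0.002 0.090 0 0 0 0; -1 -0.002 0.105 0 0 0 0; -1 -0.002 0.1115 0 0 0 0; -1 -0.002 0.1115 0 0 0 0; 1 -0.002 0.1115 0 0 0 0; 1 -0.002 0.1115 0 0 0 0; 1 -0.002 0.1115 0 0 0 0",
)

```text
time_s: 2.2
tcp_pos: [0.576, 0.2974, 0.0905]
ee_rot: [[-0.979, 0.002, -0.204], [0.204, 0.002, -0.979], [-0.002, -1.0, -0.002]]
wrist_force: [-0.6, 0.3, 0.2]
gripper_width: 0.813
```

Call:
move_arm(
  increments="1 0 0 0 0 0 0; 1 0 0 0 0 0 0; 1 0 0 0 0 0 0; 1 0 0 0 0 0 0",
)

```text
time_s: 2.6
tcp_pos: [0.5755, 0.2968, 0.0891]
ee_rot: [[-0.979, -0.0, -0.204], [0.204, -0.0, -0.979], [-0.0, -1.0, 0.0]]
wrist_force: [-0.0, -0.4, 0.5]
gripper_width: 0.449
```

```bash
python3 -c "
from h import *
goto(.575,.2955,.0883,-101.8)"
```

```text
pos [0.5755 0.2968 0.0891] head -101.8 t 2.6 w 0.449 F [-0.05 -0.39  0.53] j [ 41.6  29.3  -4.4   0.  -56.3  36.6]
shift [0.0003 0.0008 0.0014] rv [-0.0001  0.     -0.    ]
```

Call:
move_arm(
  increments="1 0 0 0 0 0 0; 1 0 0 0 0 0 0; 1 0 0 0 0 0 0; 1 0 0 0 0 0 0; 1 0 0 0 0 0 0; 1 0 0 0 0 0 0",
)

```text
time_s: 3.2
tcp_pos: [0.5756, 0.2971, 0.0891]
ee_rot: [[-0.979, 0.0, -0.204], [0.204, 0.0, -0.979], [-0.0, -1.0, -0.0]]
wrist_force: [0.8, -0.3, -1.3]
gripper_width: 0.152
```

Call:
move_arm(
  increments="1 0 0 0 0 0 0; 1 0 0 0 0 0 0; 1 0 -0.02 0 0 0 0; 1 0 -0.05 0 0 0 0; 1 0 -0.09 0 0 0 0; 1 0 -0.12 0 0 0 0; 1 0 -0.12 0 0 0 0; 1 0 -0.12 0 0 0 0",
)

```text
time_s: 4.0
tcp_pos: [0.5742, 0.2963, 0.2075]
ee_rot: [[-0.979, -0.003, -0.205], [0.205, -0.001, -0.979], [0.003, -1.0, 0.001]]
wrist_force: [-0.9, -0.2, -5.2]
gripper_width: 0.155
```

```bash
python3 -c "
from h import *
goto(.578,-.025,.21,-111.5)"; python3 snap.py wrist w2; python3 snap.py side s2
```

```text
pos [0.5742 0.2963 0.2075] head -101.84 t 4.0 w 0.155 F [-0.89 -0.22 -5.22] j [ 41.6  23.9   4.7  -0.1 -70.9  36.6]
shift [-0.0697 -0.0023  0.3137] rv [-0.0016  0.1686  0.0031]
```

View pics/w2.png

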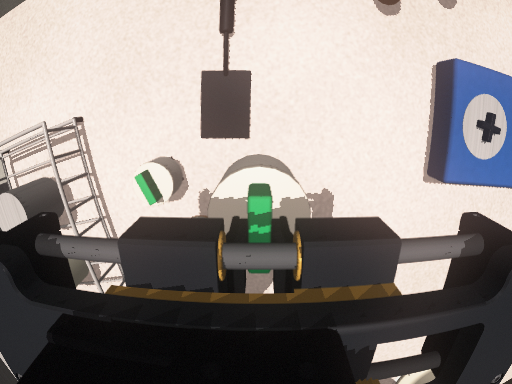

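View pics/s2.png

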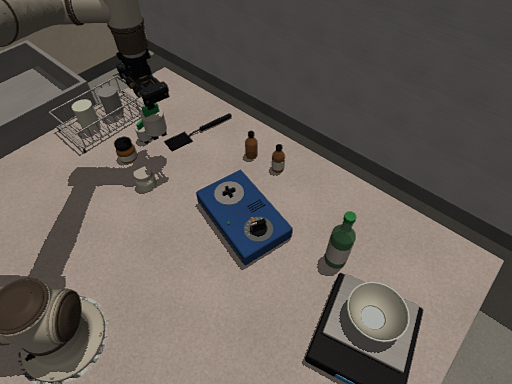

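The cup is held with the wrist upright. The far end of the bar is at about (260,185) in the wrist view. I'll get the cup's offset along the bar from that.

```bash
python3 - <<'E'
from h import *
z=load("w2")
cv2.imwrite("pics/w2c.png",cv2.resize(z['im'][145:245,200:320,::-1],None,fx=6,fy=6,interpolation=2))
cv2.imwrite("pics/w2d.png",cv2.resize(z['im'][80:180,420:512,::-1],None,fx=6,fy=6,interpolation=2))
E
```

```text
(no output)
```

View pics/w2c.png

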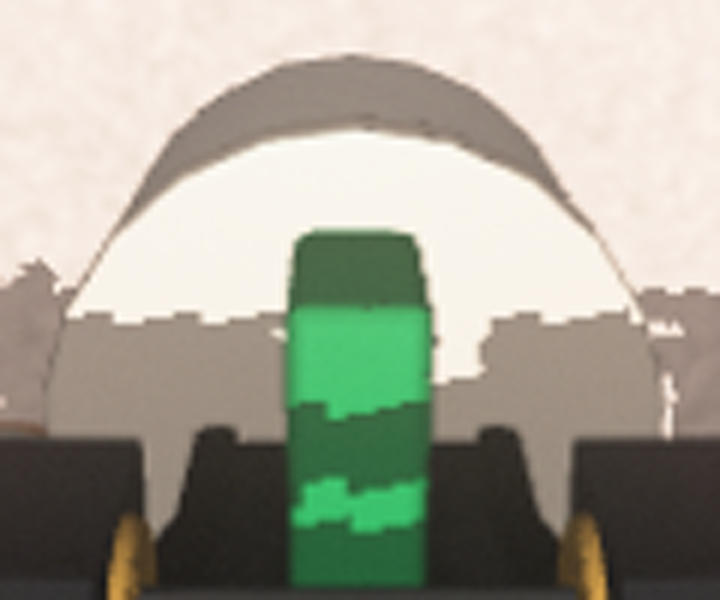

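View pics/w2d.png

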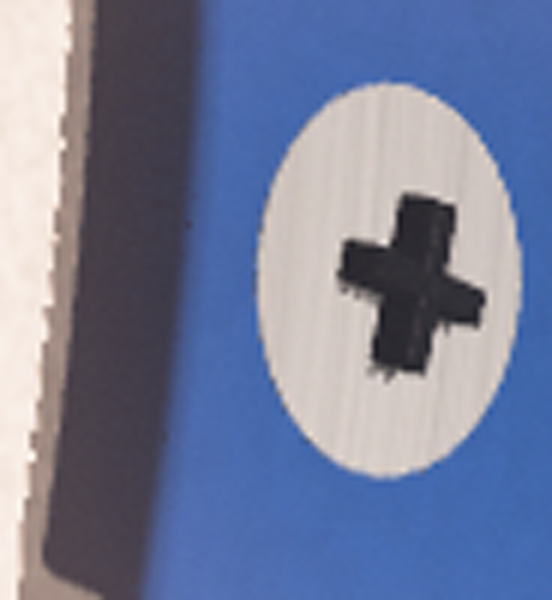

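The top edge of the bar's far end is at (260,196.2), its foot on the lid is at row 184, and the far rim of the lid is at row 167.

```bash
python3 - <<'E'
from h import *
from station import sense
z=load("w2");s=sense();t=s['tcp_pos'];R=s['ee_rot'];print(t)
for u,v,dz in [(260,196.2,.0287),(253.2+6.8,184,-.0033),(260,167,-.0033)]:
    print((R.T@(fe(z,u,v,t[2]+dz)-t)).round(4))
E
```

```text
[0.57365297 0.29580333 0.20567728]
[-0.0225 -0.0288 -0.0002]
[-0.0217  0.0032 -0.0002]
[-0.0331  0.0031 -0.0002]
```

```bash
python3 -c "
from h import *
goto(.494,.008,.21,-111.5)"
```

```text
pos [0.5737 0.2958 0.2057] head -101.83 t 4.1 w 0.152 F [-0.07  0.01 -4.55] j [ 41.6  24.    4.6  -0.1 -70.9  36.6]
shift [ 0.019  -0.0029  0.298 ] rv [-0.0049  0.1688  0.0047]
```

Call:
move_arm(
  increments="1 0.002 -0.003 0.03 0 0.02 0; 1 0.004 -0.003 0.07 0 0.05 0; 1 0.008 -0.003 0.12 0 0.08 0; 1 0.011 -0.003 0.17 0 0.11 0; 1 0.014 -0.003 0.22 0 0.14 0; 1 0.017 -0.003 0.26 0 0.16 0; 1 0.019 -0.003 0.285 0 0.169 0; 1 0.019 -0.003 0.298 0 0.169 0",
)

```text
time_s: 4.9
tcp_pos: [0.4936, 0.0068, 0.2103]
ee_rot: [[-0.93, -0.005, -0.368], [0.368, -0.001, -0.93], [0.004, -1.0, 0.003]]
wrist_force: [-0.5, 1.4, -4.5]
gripper_width: 0.149
```

Call:
move_arm(
  increments="1 0 0 0 0 0 0; 1 0 0 0 0 0 0; 1 0 0 0 0 0 0; 1 0 0 0 0 0 0",
)

```text
time_s: 5.3
tcp_pos: [0.4963, 0.01, 0.2118]
ee_rot: [[-0.931, -0.001, -0.365], [0.365, -0.0, -0.931], [0.0, -1.0, 0.0]]
wrist_force: [-1.0, 0.0, -4.6]
gripper_width: 0.15
```

```bash
python3 -c "
from h import *
goto(.578,-.025,.21,-111.5)";python3 snap.py wrist w3; python3 - <<'E'
from h import *
z=load("w3")
cv2.imwrite("pics/w3c.png",cv2.resize(z['im'][80:230,180:340,::-1],None,fx=5,fy=5,interpolation=2)[:600])
E
```

```text
pos [0.4963 0.01   0.2118] head -111.39 t 5.3 w 0.15 F [-0.99  0.01 -4.65] j [ 19.9   8.9 -15.9  -0.  -65.2  48.7]
shift [-0.0889  0.0017  0.0028] rv [-0.0002  0.0019  0.0005]
```

View pics/w3.png

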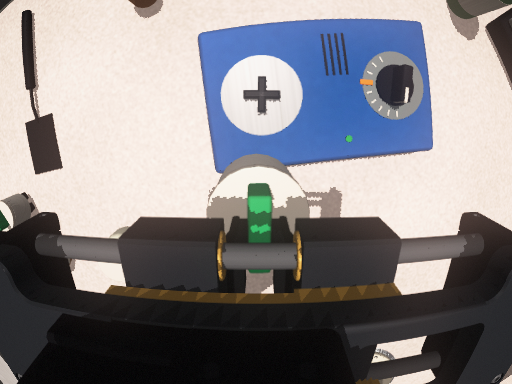

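View pics/w3c.png

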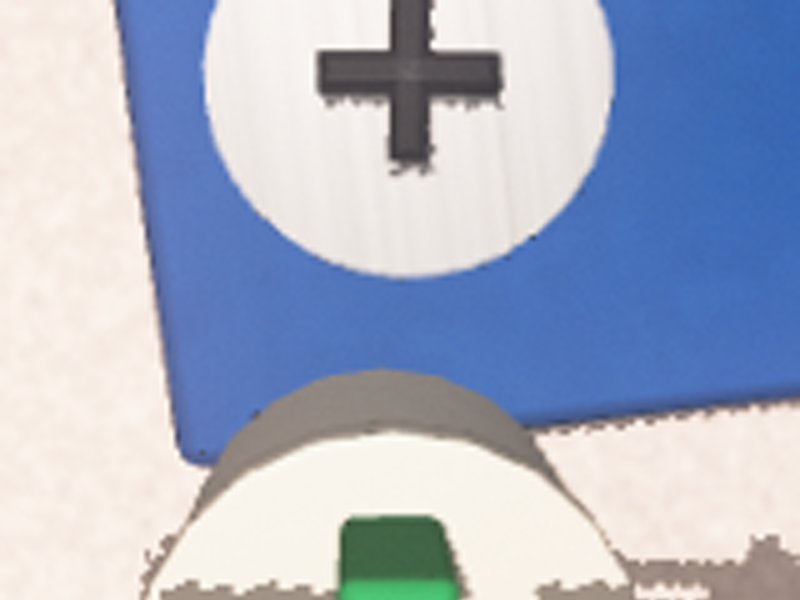

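The star centre is at (262,94), its arms are parallel to the tool axes, and the bar's far end is still at row 196.

```bash
python3 - <<'E'
from h import *
from station import sense
z=load("w3");s=sense();t=s['tcp_pos'];R=s['ee_rot'];print(t)
print((R.T@(fe(z,262,94.3,.074)-t)).round(4),fe(z,262,94.3,.074))
for a,b in [((244,94.5),(280.5,94.7)),((262,77),(262,112))]:
    p,q=R.T@(fe(z,*a,.074)-t),R.T@(fe(z,*b,.074)-t);print(p.round(4),q.round(4))
for u,v,dz in [(260,196.2,.0287),(260,166.5,-.0033)]:
    print((R.T@(fe(z,u,v,t[2]+dz)-t)).round(4))
cv2.imwrite("pics/w3d.png",cv2.resize(z['im'][65:125,225:300,::-1],None,fx=9,fy=9,interpolation=2))
E
```

```text
[0.49627078 0.00992572 0.21185754]
[-0.0878  0.1378  0.0032] [ 0.57680967 -0.02507911  0.074     ]
[-0.0877  0.1378 -0.0161] [-0.0875  0.1378  0.0231]
[-0.1068  0.1378  0.0032] [-0.0685  0.1378  0.0032]
[-0.0227 -0.0287  0.0005]
[-0.0334  0.0033  0.0006]
```

View pics/w3d.png

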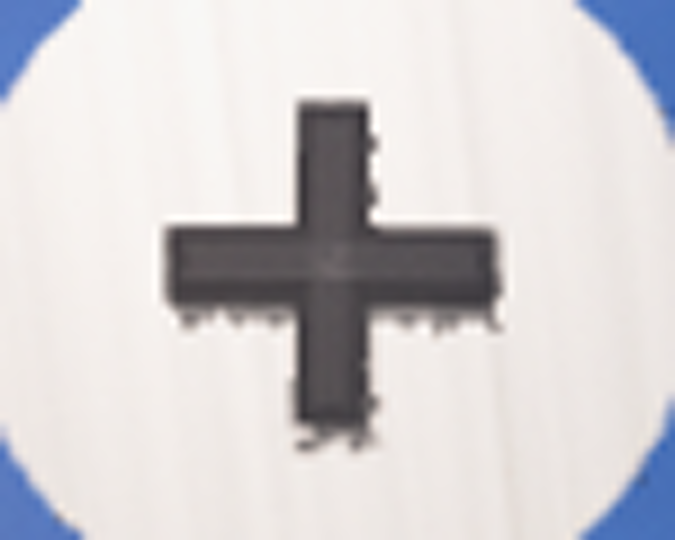

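Call:
move_arm(
  increments="1 -0.030 0 0.001 0 0 0; 1 -0.070 0 0.003 0 0 0; 1 -0.090 0 0.003 0 0 0; 1 -0.090 0.015 0.003 0 0 0; 1 -0.090 0.034 0.003 0 0 0; 1 -0.090 0.034 0.003 0 0 0; 1 -0.090 0.034 0.003 0 0 0; 1 -0.090 0.034 0.003 0 0 0",
)

```text
time_s: 6.15
tcp_pos: [0.5796, -0.0263, 0.1794]
ee_rot: [[-0.931, 0.003, -0.365], [0.365, -0.0, -0.931], [-0.002, -1.0, -0.001]]
wrist_force: [0.2, 0.4, -3.8]
gripper_width: 0.154
```

```bash
python3 -c "
from h import *
goto(.5802,-.0258,.149,-111.5)"; python3 snap.py side s3; python3 - <<'E'
from h import *
crop("s3",190,80,300,200,5,"s3c")
E
```

```text
pos [ 0.5796 -0.0263  0.1794] head -111.42 t 6.15 w 0.154 F [ 0.16  0.35 -3.83] j [ 13.4  18.5  -7.9   0.  -63.5  55.2]
shift [-0.0003  0.0304 -0.0007] rv [ 0.0009  0.0014 -0.0024]
```

View pics/s3c.png

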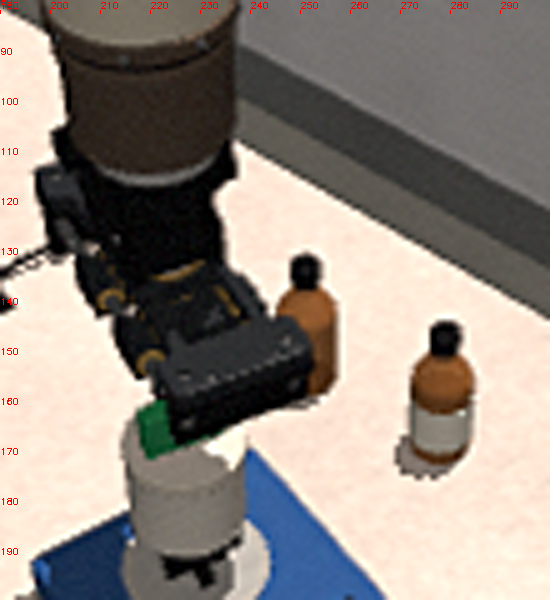

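The side view shows the cup upright over the star with the coupling blocks around it, so I'll lower slowly.

Call:
move_arm(
  increments="1 0 0.006 0 0 0 0; 1 0 0.012 0 0 0 0; 1 0 0.014 0 0 0 0; 1 0 0.016 0 0 0 0; 1 0 0.018 0 0 0 0; 1 0 0.020 0 0 0 0; 1 0 0.020 0 0 0 0; 1 0 0.020 0 0 0 0",
)

```text
time_s: 7.0
tcp_pos: [0.5787, -0.0267, 0.1579]
ee_rot: [[-0.931, -0.0, -0.366], [0.366, -0.0, -0.931], [0.0, -1.0, 0.0]]
wrist_force: [0.5, 0.5, -4.9]
gripper_width: 0.153
```

Call:
move_arm(
  increments="1 0 0.003 0 0 0 0; 1 0 0.006 0 0 0 0; 1 0 0.008 0 0 0 0; 1 0 0.009 0 0 0 0; 1 0 0.010 0 0 0 0; 1 0 0.010 0 0 0 0; 1 0 0.010 0 0 0 0",
)

```text
time_s: 7.7
tcp_pos: [0.5796, -0.0265, 0.1496]
ee_rot: [[-0.931, 0.003, -0.366], [0.366, 0.0, -0.931], [-0.003, -1.0, -0.001]]
wrist_force: [-1.0, 2.1, 5.0]
gripper_width: 0.154
```

```bash
python3 -c "
from h import *
goto(.5802,-.0258,.149,-111.5)"; python3 snap.py side s4; python3 - <<'E'
from h import *
crop("s4",190,100,300,220,5,"s4c")
E
```

```text
pos [ 0.5796 -0.0265  0.1496] head -111.44 t 7.7 w 0.154 F [-1.01  2.15  5.03] j [ 13.4  19.9 -10.3   0.  -59.6  55.2]
shift [-0.0003  0.0006 -0.0009] rv [ 0.0011  0.0011 -0.0026]
```

View pics/s4c.png

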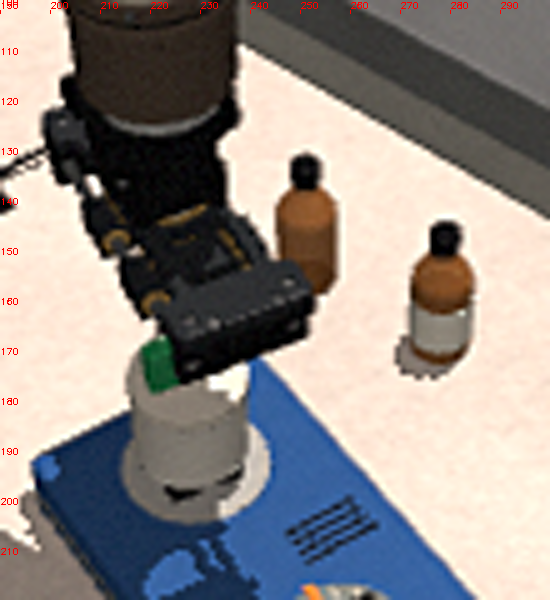

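The cup reached contact at the home height and took about 10 N. I'll release it and rise.

Call:
move_arm(
  increments="-0.3 0 0 0 0 0 0; -0.3 0 0 0 0 0 0; -0.3 0 0 0 0 0 0; -0.3 0 0 0 0 0 0; -0.3 0 0 0 0 0 0; -0.3 0 0 0 0 0 0; -0.3 0 -0.02 0 0 0 0; -0.3 0 -0.05 0 0 0 0",
)

```text
time_s: 8.55
tcp_pos: [0.5772, -0.0269, 0.1966]
ee_rot: [[-0.93, -0.005, -0.366], [0.366, -0.001, -0.93], [0.005, -1.0, 0.003]]
wrist_force: [1.4, 0.2, -0.1]
gripper_width: 0.642
```

```bash
python3 -c "
from h import *
goto(.539,-.18,.16,-113.9)"
```

```text
pos [ 0.5772 -0.0269  0.1966] head -111.49 t 8.55 w 0.642 F [ 1.4   0.17 -0.08] j [ 13.4  17.7  -6.3  -0.  -66.2  55.2]
shift [-0.0207  0.0369  0.1563] rv [-0.0027  0.042   0.0047]
```

Call:
move_arm(
  increments="-0.3 0 -0.03 0 0 0 0; -0.3 0.02 -0.03 0.03 0 0 0; -0.3 0.05 -0.03 0.08 0 0 0; -0.3 0.058 -0.03 0.12 0 0 0; -0.3 0.058 -0.03 0.156 0 0 0; -0.3 0.058 0 0.156 0 0 0; -0.3 0.058 0 0.156 0 0 0; -0.3 0.058 0 0.156 0 0 0",
)

```text
time_s: 9.35
tcp_pos: [0.4675, -0.1507, 0.1983]
ee_rot: [[-0.931, -0.001, -0.366], [0.366, -0.001, -0.931], [0.001, -1.0, 0.001]]
wrist_force: [-0.5, -0.1, 0.9]
gripper_width: 0.648
```

```bash
python3 -c "
from h import *
goto(.539,-.18,.2,-113.9)"; python3 snap.py wrist w4;  python3 snap.py top t4;python3 - <<'E'
from h import *
crop("t4",210,170,320,250,7,"t4c")
z=load("w4");cv2.imwrite("pics/w4c.png",cv2.resize(z['im'][60:170,200:330,::-1],None,fx=6,fy=6,interpolation=2)[:600])
E
```

```text
pos [ 0.4675 -0.1507  0.1983] head -111.46 t 9.35 w 0.648 F [-0.53 -0.06  0.9 ] j [  1.1   9.  -17.8   0.  -63.2  67.4]
shift [-0.0772 -0.0018  0.0011] rv [-0.0009  0.0426  0.0007]
```

View pics/w4.png

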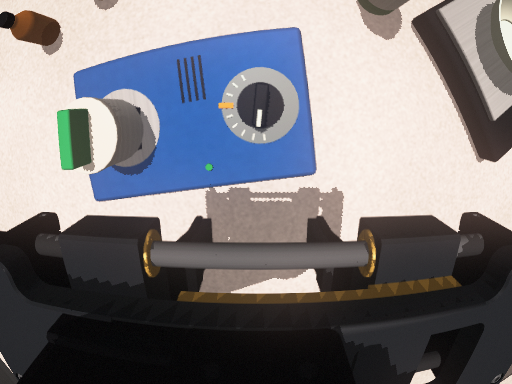

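View pics/t4c.png

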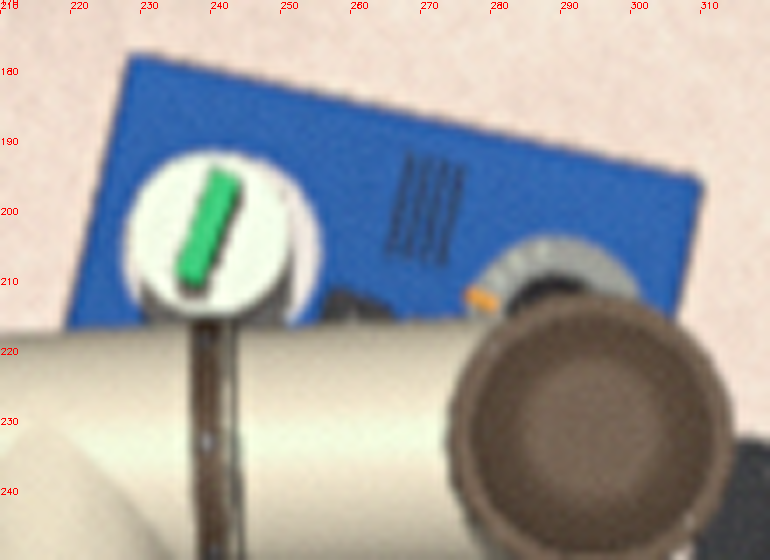

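View pics/w4c.png

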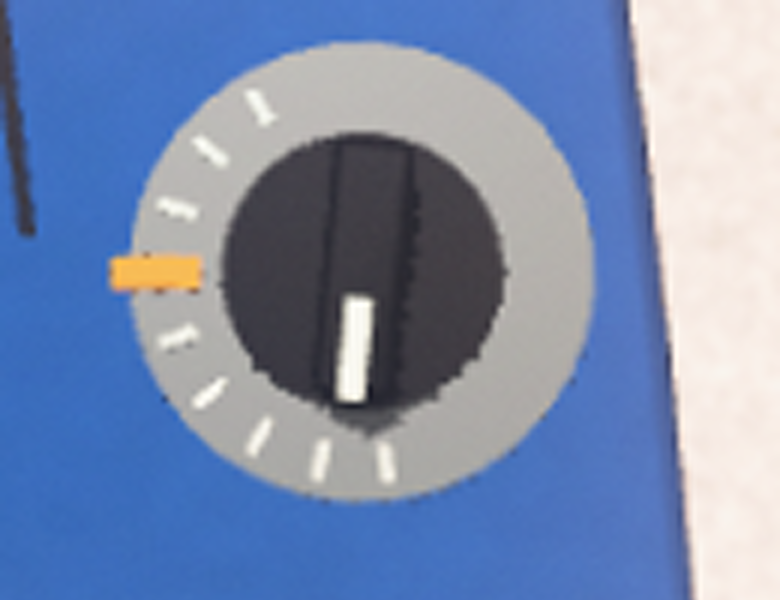

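The pointer line runs from (259.7,109.5) to (258.4,127), the plate centre is at about (260.6,105.3), and the orange mark is at (226,105.4).

```bash
python3 - <<'E'
from h import *
z=load("w4")
f=lambda u,v,h:fe(z,200+u/6,60+v/6,h)[:2]
hd=lambda a,b:np.degrees(np.arctan2(*(b-a)[::-1]))
print("ptr",hd(f(358,297,.095),f(350,402,.095)))
print("bar",hd(f(374,148,.095),f(359,400,.095)),f(374,148,.095),f(359,402,.095),(f(374,148,.095)+f(359,402,.095))/2)
c=f(363,272,.06);print("centre",c,"mark",hd(c,f(157,273,.06)))
E
```

```text
ptr 154.21945153858667
bar 155.20287768983655 [ 0.55486595 -0.18866807] [ 0.5173058  -0.17133607] [ 0.53608587 -0.18000207]
centre [ 0.53733896 -0.1801263 ] mark 68.24856991714438
```

```bash
python3 -c "
from h import *
goto(.538,-.18,.07,-115)"
```

```text
pos [ 0.4687 -0.1503  0.1992] head -111.4 t 9.45 w 0.651 F [ 1.37 -0.15  0.55] j [  1.2   9.  -17.7   0.  -63.2  67.4]
shift [-0.0752  0.1293  0.0023] rv [ 0.0001  0.0628 -0.0017]
```

Call:
move_arm(
  increments="-0.3 -0.04 0 0.002 0 0.05 0; -0.3 -0.075 0.02 0.002 0 0.063 0; -0.3 -0.075 0.06 0.002 0 0.063 0; -0.3 -0.075 0.09 0.002 0 0.063 0; -0.3 -0.075 0.09 0.002 0 0.063 0; -0.3 -0.075 0.09 0.002 0 0.063 0; -0.3 -0.075 0.09 0.002 0 0.063 0",
)

```text
time_s: 10.15
tcp_pos: [0.5387, -0.1799, 0.1107]
ee_rot: [[-0.906, 0.005, -0.423], [0.423, -0.001, -0.906], [-0.005, -1.0, -0.001]]
wrist_force: [0.5, 0.2, 0.8]
gripper_width: 0.648
```

```bash
python3 -c "
from h import *
goto(.538,-.18,.07,-115)"; python3 snap.py wrist w5;python3 - <<'E'
from h import *
z=load("w5");cv2.imwrite("pics/w5c.png",cv2.resize(z['im'][100:250,160:360,::-1],None,fx=4,fy=4,interpolation=2)[:600])
E
```

```text
pos [ 0.5387 -0.1799  0.1107] head -115.01 t 10.15 w 0.648 F [0.55 0.16 0.84] j [ -2.1  20.9 -15.    0.1 -53.8  67.1]
shift [0.0008 0.0407 0.0004] rv [ 0.0011 -0.0002 -0.0047]
```

View pics/w5c.png

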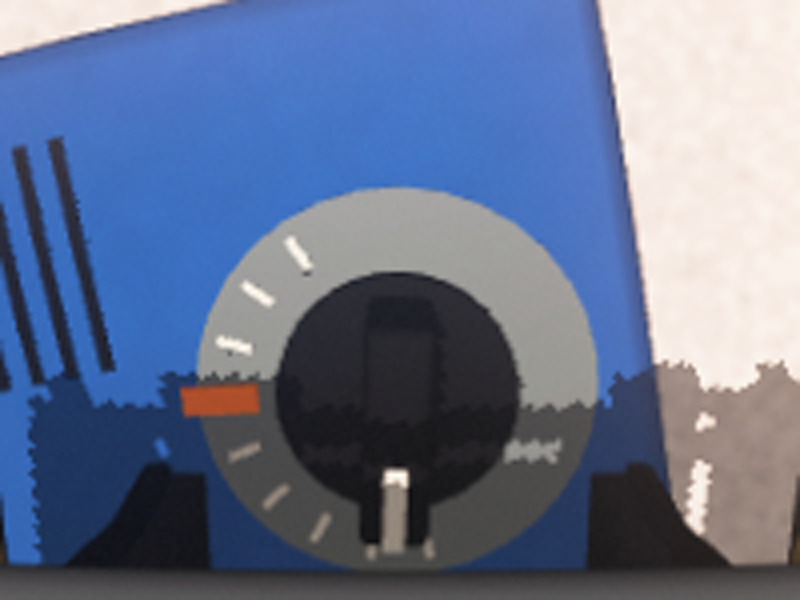

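The dial bar is upright in the view and centred between the fingers at about (399,420) in the crop. Next I'll descend and close.

Call:
move_arm(
  increments="-0.3 0 0.02 0 0 0 0; -0.3 0 0.034 0 0 0 0; -0.3 0 0.039 0 0 0 0; -0.3 0 0.039 0 0 0 0; 1 0 0.039 0 0 0 0; 1 0 0.039 0 0 0 0; 1 0 0.039 0 0 0 0; 1 0 0.039 0 0 0 0",
)

```text
time_s: 11.0
tcp_pos: [0.5369, -0.18, 0.0696]
ee_rot: [[-0.906, 0.001, -0.424], [0.424, -0.0, -0.906], [-0.001, -1.0, -0.0]]
wrist_force: [-1.1, -0.3, -0.0]
gripper_width: 0.369
```

Call:
move_arm(
  increments="1 0 0 0 0 0 0; 1 0 0 0 0 0 0; 1 0 0 0 0 0 0; 1 0 0 0 0 0 0; 1 0 0 0 0 0 0",
)

```text
time_s: 11.5
tcp_pos: [0.5371, -0.1791, 0.0692]
ee_rot: [[-0.906, 0.001, -0.424], [0.424, 0.001, -0.906], [-0.0, -1.0, -0.001]]
wrist_force: [0.2, 5.5, 1.5]
gripper_width: 0.133
```

Call:
move_arm(
  increments="1 0 0 0 0 0.12 0; 1 0 0 0 0 0.24 0; 1 0 0 0 0 0.36 0; 1 0 0 0 0 0.48 0; 1 0 0 0 0 0.60 0; 1 0 0 0 0 0.72 0; 1 0 0 0 0 0.84 0; 1 0 0 0 0 0.90 0",
)

```text
time_s: 12.3
tcp_pos: [0.539, -0.1778, 0.0692]
ee_rot: [[-0.228, 0.005, -0.974], [0.974, 0.002, -0.228], [0.001, -1.0, -0.005]]
wrist_force: [4.6, 10.5, -0.6]
gripper_width: 0.136
```

```bash
python3 -c "
from h import *
goto(.537,-.18,.07,158.5)"
```

```text
pos [ 0.539  -0.1778  0.0692] head -166.82 t 12.3 w 0.136 F [ 4.59 10.51 -0.64] j [ -2.   23.7 -17.6  -0.2 -48.4  15.3]
shift [-0.0017 -0.0008  0.0025] rv [0.005  0.6054 0.0027]
```

Call:
move_arm(
  increments="1 0.002 0 -0.001 0 0.10 0; 1 0.002 0 -0.001 0 0.22 0; 1 0.002 0 -0.001 0 0.34 0; 1 0.002 0 -0.001 0 0.46 0; 1 0.002 0 -0.001 0 0.56 0; 1 0.002 0 -0.001 0 0.605 0; 1 0.002 0 -0.001 0 0.605 0; 1 0.002 0 -0.001 0 0.605 0",
)

```text
time_s: 13.1
tcp_pos: [0.5407, -0.1776, 0.0693]
ee_rot: [[0.363, 0.007, -0.932], [0.932, -0.0, 0.363], [0.002, -1.0, -0.007]]
wrist_force: [6.7, 2.1, -4.6]
gripper_width: 0.135
```

```bash
python3 -c "
from h import *
goto(.537,-.18,.07,158.5)"; python3 snap.py side s5; python3 -c "
from h import *
crop('s5',190,130,310,250,5,'s5c')"
```

```text
pos [ 0.5407 -0.1776  0.0693] head 158.73 t 13.1 w 0.135 F [ 6.71  2.14 -4.58] j [ -1.9  23.7 -17.6   0.  -48.2 -19.4]
shift [-0.0036 -0.0007  0.0026] rv [0.007  0.004  0.0024]
```

View pics/s5c.png

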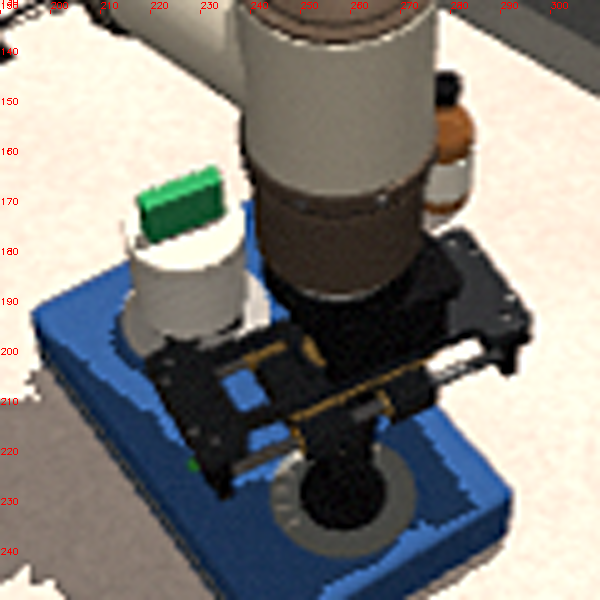

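Call:
move_arm(
  increments="1 0.001 0 -0.002 0 0 0; 1 0.001 0 -0.002 0 0 0; -0.4 0.001 0 -0.002 0 0 0; -0.4 0.001 0 -0.002 0 0 0; -0.4 0.001 0 -0.002 0 0 0; -0.4 0.001 0 -0.002 0 0 0; -0.4 0.001 0 -0.002 0 0 0; -0.4 0.001 -0.02 -0.002 0 0 0",
)

```text
time_s: 13.95
tcp_pos: [0.5368, -0.1774, 0.0867]
ee_rot: [[0.364, -0.007, -0.931], [0.931, 0.001, 0.364], [-0.002, -1.0, 0.007]]
wrist_force: [-0.1, -0.4, 0.6]
gripper_width: 0.597
```

Call:
move_arm(
  increments="-0.4 0 -0.04 0 0 0 0; -0.4 0 -0.08 0 0 0 0; -0.4 0 -0.12 0 0 0 0; -0.4 0 -0.14 0 0 0 0; -0.4 0 -0.14 0 0 0 0; -0.4 0 -0.14 0 0 0 0",
)

```text
time_s: 14.55
tcp_pos: [0.5388, -0.1774, 0.2289]
ee_rot: [[0.364, -0.0, -0.931], [0.931, 0.001, 0.364], [0.0, -1.0, 0.001]]
wrist_force: [-0.1, 1.0, -0.7]
gripper_width: 0.699
```

```bash
python3 snap.py wrist w6; python3 snap.py side s6; python3 -c "
from h import *
goto(.42,-.16,.2,158.5)
crop('s6',190,130,310,250,5,'s6c')"
```

```text
pos [ 0.5383 -0.1774  0.2275] head 158.67 t 14.65 w 0.702 F [-0.3  -0.05  0.13] j [ -1.9  15.4  -5.1  -0.  -69.7 -19.4]
shift [-0.0268  0.0279  0.1164] rv [-0.0033  0.003  -0.0006]
```

View pics/w6.png

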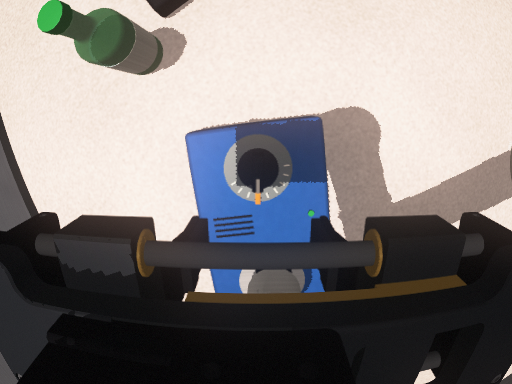

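View pics/s6c.png

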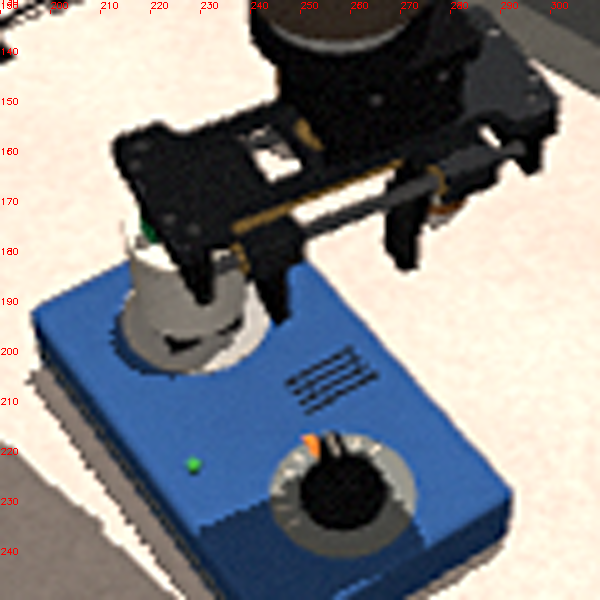

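The pointer (258,180–192) lines up with the orange mark (258,198) in the wrist view. I'll back off sideways and check both from above.

Call:
move_arm(
  increments="-0.4 -0.01 0 0.04 0 0 0; -0.4 -0.04 0 0.09 0 0 0; -0.4 -0.09 0 0.13 0 0 0; -0.4 -0.13 0 0.15 0 0 0; -0.4 -0.16 0 0.15 0 0 0; -0.4 -0.16 0 0.15 0 0 0; -0.4 -0.16 0 0.15 0 0 0",
)

```text
time_s: 15.35
tcp_pos: [0.3403, -0.2725, 0.2281]
ee_rot: [[0.366, -0.002, -0.931], [0.931, 0.001, 0.366], [0.0, -1.0, 0.002]]
wrist_force: [0.8, -0.4, 0.9]
gripper_width: 0.699
```

```bash
python3 snap.py top t7; python3 snap.py side s7;python3 - <<'E'
from h import *
crop('t7',210,170,320,250,7,'t7c');crop('s7',190,130,300,250,5,'s7c')
z=load("w6");cv2.imwrite("pics/w6c.png",cv2.resize(z['im'][120:220,200:320,::-1],None,fx=6,fy=6,interpolation=2))
E
```

```text
(no output)
```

View pics/w6c.png

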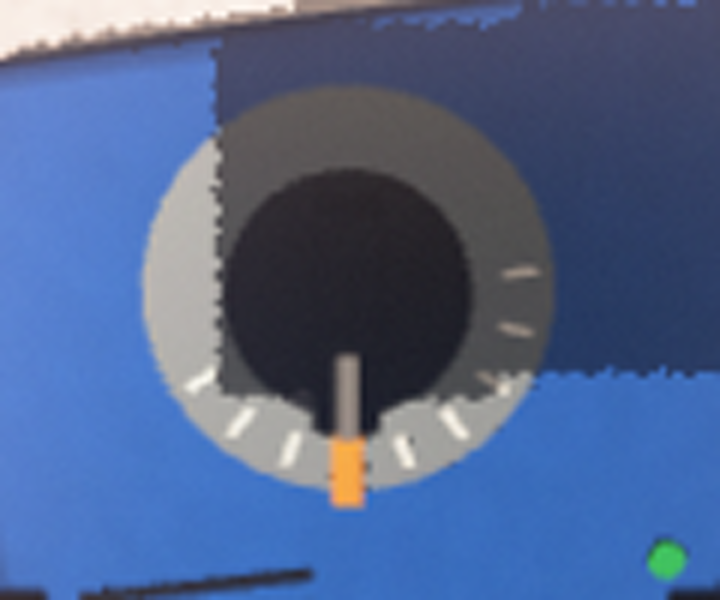

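View pics/t7c.png

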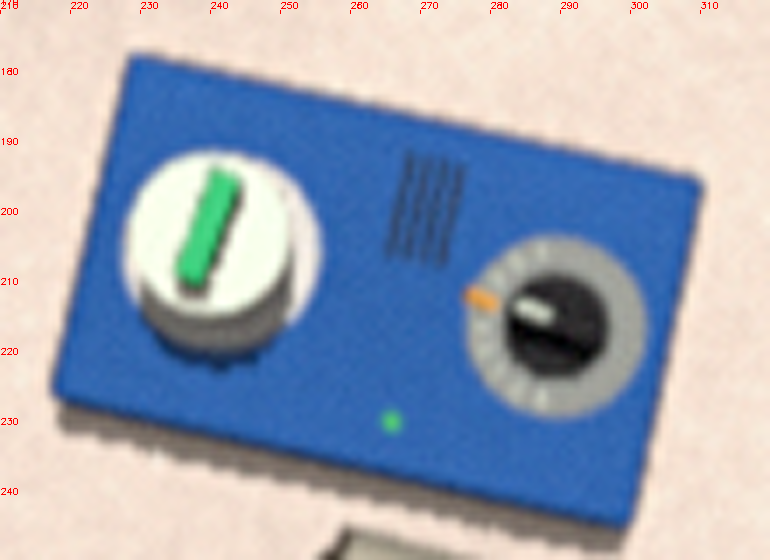

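View pics/s7c.png

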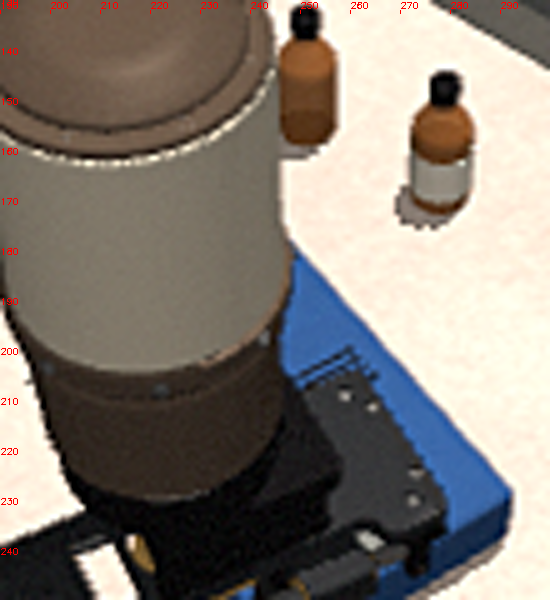

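The pointer is dead on the orange mark in both views, and the bar is in line with the star arms. Last, a depth check of the cup's seating before handing in.

```bash
python3 - <<'E'
from h import *
z=load("t7");y=load("top0")
im=z['im'].astype(int);m=(im[...,1]>im[...,0]+40)&(im[...,1]>im[...,2]+20);m[:,:230]=0;m[:,250:]=0;m[:185]=0;m[215:]=0
ys,xs=np.nonzero(m);p=np.array([bp(z,u,v) for u,v in zip(xs,ys)]);print("bar top median",np.median(p,0))
q=np.array([bp(z,u,v,zp=.177) for u,v in zip(xs,ys)]);print("bar centre",q.mean(0))
lid=[bp(z,u,v)[2] for u,v in [(233,204),(234,207),(246,200),(246,206),(247,204)]];print("lid z",np.round(lid,4))
pre=[bp(y,u,v)[2] for u,v in [(133,207),(134,212),(146,208),(147,212)]];print("lid z on table (want -60mm)",np.round(pre,4), "deck", [bp(z,u,v)[2].round(4) for u,v in [(265,220),(260,190),(250,225)]])
E
```

```text
bar top median [ 0.57808918 -0.02318763  0.17652261]
bar centre [ 0.57749843 -0.02351134  0.177     ]
lid z [0.1424 0.1446 0.1448 0.1473 0.1461]
lid z on table (want -60mm) [0.0816 0.0846 0.0873 0.0861] deck [np.float64(0.0611), np.float64(0.0588), np.float64(0.0622)]
```

The lid is at z ≈ 0.145 and the bar top at 0.1765, against 0.145 and 0.177 expected when fully home. The axis is within about 2 mm of the star.

```bash
python3 -c "
from station import r
print(r.finish_job())"
```

```text
the job is handed in; nothing more can be done
None
```

The larger green-bar cup is seated on the drive star and the dial's pointer stands on the orange mark. I handed the job in at about 15.5 s on the robot's clock.

I gripped the cup by its bar, turned it about 10° to match the star, and lowered it by hand. It slid past the tooth height without resistance and stopped on the disc under light pressure. I then gripped the dial, turned it about 86° clockwise, let go and moved the arm clear.

- **Cup:** the depth picture put the lid at about 145 mm and the bar top at about 176.5 mm. Fully home they should be at 145 and 177 mm. The bar centre was about 2 mm from the star's axis, close to the calibration error.
- **Dial:** the pointer was on the orange mark in both the wrist and top views. While turning it I felt side forces up to about 11 N, because my dial position was 2 to 3 mm off, so I eased the grip over before letting go.
- **Not checked:** the last side picture was blocked by the arm, so the final cup check rests on the top view alone. I made no separate measurement of the bystanders. I never touched them knowingly, and nothing looked moved in the parts of the scene the later pictures showed.

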